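Set down the desiccant canister, then crack the desiccator lid and hold it ajar

ROBOT

A 6-joint arm with a two-finger parallel gripper is mounted at the origin on the work surface. World frame = base frame: x ahead of the robot, y to its left, z up, the work surface at z = 0. Lengths are in m, angles in rad, forces in N, time in s.
With the tool pointing down it reaches from about 0.375 to 0.975 m from the base axis. Payload 3.8 kg.
Tool frame: the origin (TCP) lies on the mounting face of the last link; the fingertips stand 173 mm ahead of it and the grasp point (between the pads) lies 155 mm ahead of it (bot.hold_point_z is the distance from the TCP to the grasp point, in m); z points along the fingers, y is the line along which they close (so a half turn about z gives the same grasp; the last joint's range is limited). The gripper opens to 85 mm and grips with 20 to 120 N. Pads are 22 mm wide; open, the fingers measure 114 mm over their backs; the gripper's body (76 mm by 85 mm) begins 54 mm behind the grasp point. The pads swing forward as they close: fully open they stand 13 mm farther back than shut.
Start: joints at [1.072, 0.264, 1.604, -0, 1.274, -0.037], TCP at [0.301, 0.604, 0.405] pointing down, gripper open.
Joint ranges: [-2.63, 2.63], [-0.94, 2.18], [0.31, 2.57], [-1.31, 4.45], [0, 2.66], [-2.55, 2.55]. Speed limits (rad/s): [2.57, 2.57, 3.14, 3.14, 3.14, 3.14].

INTERFACE

Orientations are given as a rotation vector (axis times angle).
In Python, from workcell import bot, optics gives the robot as it stands.
- The arm moves only by the shell command python3 -m jog 'ROWS' [OPENING] [FORCE]. ROWS is JSON, a list of rows, each an object of numbers: "dx", "dy", "dz": the shift along the tool's x, y, z in mm; "ax", "ay", "az": the turn, a rotation vector about the tool's x, y, z in degrees. A call has 1 to 20 rows; each row shifts and turns the commanded pose from where the row before left it, along the tool's axes as they then stand; what a row does not reach is not made up. A row lasts 1/12 s, in which the tool goes at most 41.7 mm and 7.16 degrees, less where a joint would pass 70% of its speed; a pose out of reach is approached as far as the arm can. A call with a gripper value outside its range is refused whole. OPENING is the opening, from 0 (shut) to 1 (fully open), set as the call begins (- or left out, the last holds). The fingers move at their own pace and stop on an object; FORCE is the grip in N (left out, the last holds). Time passes only in rows, so rows that do not move let the fingers close. It gives the time, the measured TCP pose, the force, the opening and the grip force at its end, in the units of the state.
- bot.read_state(): the state, without advancing time (a new reading comes with each control period).
- optics.read_camera(name): name is "side" or "top" or "wrist"; returns a dict with "img" (400x640x3 uint8, red, green, blue), "vertical_fov" (degrees; the focal length in pixels is half the picture's height over the tangent of half this angle, whatever the lens; pixels are square), "cx", "cy" (the principal point, pixels), "R" (3x3) and "t" (3): a world point X has camera coordinates R X + t; the wrist camera has in their place "tool_from_camera" (4x4, takes a point from camera to tool coordinates, whose origin is the TCP and whose axes are the flange's). Camera axes: x right, y down, z forward; pixel columns grow to the right and rows downward; lengths in m; the calibration is good to about 2 mm. A picture is of the moment at which its call begins: read the wrist's pose just before it. There is no depth.
- bot.finish_job(): hands the job in; it is judged then, once.
The state is a dict: "time": time; "q": joint angles; "joint_vel": joint speeds; "joint_torque": joint torques, N m; "tool_pos": TCP position; "tcp_rot": TCP orientation; "wrist_force": force on the tool from outside, world axes, zero at the start; "torque": the same for the moment, N m; "width": opening from 0.0 (shut) to 1.0 (fully open); "grip_force": force on a finger pad.
Only numpy, scipy, OpenCV 4.12 (cv2) and the standard library are available. Lean on these libraries where they do the work, as an engineer would, in place of code of your own. Each camera call takes 0.05 s, during which the arm holds its last target. There are 200 camera calls.

TASK

The desiccant canister has cooled down: lift it off its stand by the handle and set it down gently, upright and wholly on the rubber mat beside the desiccator, and let go of it. Then grip the desiccator's lid by its knob, pull it straight up until the sticky seal lets go, and stop at once so that air seeps in slowly: keep the lid level over the bowl, clear of it all round by about a finger's width (15 mm), at no time more than 45 mm open. Finish while still holding the lid like that, with the rest of the bench left as it is.

Things in the scene. Friction and masses are not known exactly. Their poses are not given: they have to be found in the camera images.
- desiccator: Base of a round desiccator: white plastic bowl with a 192 mm flange, rim 85 mm above the table, held down by a bolted steel clamp ring (widest point 115 mm from the axis; a stopcock reaches 126 mm out along its +x, top 81 mm high). It cannot move. Origin: on its axis at table height, z up.
- rim (a point): Centre of the base's rim plane, on the desiccator's axis, 85 mm above the table, z up. A rubber seal in the mouth grips the lid: pulled straight up, its resistance grows to a peak of 8 to 18 N (besides the lid's weight) within the first 4 mm of lift, then lets go at once and may nudge the lid upward; from 9 mm of lift the lid is free.
- lid: The desiccator's loose lid: low dome of clear plastic on a 192 mm flange, about 0.35 kg, a white knob on top; a 11 mm deep spigot underneath sits in the rubber seal of the base. Origin: centre of the flange's underside (coincides with rim when shut), z up. Height above the origin, with knob, 117 mm.
- knob (a point): Grip point in the middle of the lid's knob, on its axis, 99 mm above the lid's origin. The knob is an upright cylinder 36 mm in diameter and 42 mm high: it begins 24 mm below this point, on the crown of the dome, and ends 18 mm above it; the dome falls away all round. Fixed to the lid.
- canister: Closed perforated stainless steel desiccant canister, 76 mm in diameter (79 mm over its beads), body 70 mm high, about 0.45 kg, with a rigid upright arched handle over it along its own y axis (125 mm high in all, 86 mm wide). Origin: centre of its underside, z up.
- canister_grip (a point): Middle of the canister's black handle grip, 118 mm above the canister's origin. The grip is a level bar along the canister's y, 56 mm long, 14 x 14 mm in section: pinch it across the canister's x; 41 mm of free room under it down to the can. Fixed to the canister.
- stand: Three-legged steel cooling stand, round top 110 mm in diameter, 60 mm high, fixed to the table; the canister stands on it at the start. Origin: on its axis at table height.
- mat: Square grey rubber bench mat with a dark edge, beside the desiccator, 150 x 150 mm, 3 mm thick, fixed. Origin: centre of its underside at table height, sides along its x and y.
- tray_one: Bystander: one flat black chip tray with clear cover and steel clip, 52 x 52 x 14 mm. Origin: centre of its underside.
- tray_stack: Bystander: two such chip trays stacked as one piece, 52 x 52 x 28 mm. Origin: centre of its underside.
- dish: Bystander: covered glass dish, 94 mm across, 20 mm high. Origin: centre of its underside.
- wash_bottle: Bystander: white wash bottle with bent spout, 58 mm across, 160 mm high. Origin: centre of its underside.
- pen_rest: Bystander: white rest with a black vacuum pen lying in it, the rest 75 x 50 x 67 mm, the pen reaching to 105 mm from the origin on either side. Origin: centre of its underside.
- mouse: Bystander: black computer mouse, 100 x 58 x 28 mm. Origin: centre of its underside.
- tweezers: Bystander: steel tweezers lying flat, 140 mm long, 4 mm thick. Origin: centre of its underside.
Things that resemble listed ones, but are neither listed nor needed, are in the scene too. Of the things like the mat, leave any that is turquoise; of the rest the larger one is meant.

How it is judged:
By the outcome, as a careful person would: the job done as asked, in the order asked, and still so for the second after the job is handed in, while the arm keeps its last pose, push and grip.
It also fails if it takes over 48 s, if anything falls off the work surface, if the arm or the gripper's body presses on something with over 40 N, if the wrist force passes 120 N, or if a joint passes its speed limit or range.

## Working session

There is one attempt and no reset: what is moved stays moved. The work goes in short steps, Python scripts to look and compute and a shell command to move; the robot and the scene stay as the last step left them, time stands still between calls to the robot, and variables do not carry over. Pictures are saved under pics/ and viewed, at most 10 in all, crops included, and the job is handed in when it is done.

```bash
ls; mkdir -p pics; python3 - <<'E'
from workcell import bot, optics
import cv2,pickle
s=bot.read_state();print({k:s[k] for k in('time','tool_pos','tcp_rot','width')})
d={}
for n in('side','top'):
    c=optics.read_camera(n);d[n]=c
    print(n,c['vertical_fov'],c['cx'],c['cy'],c.get('R'),c.get('t'), [k for k in c])
    cv2.imwrite(f'pics/{n}0.png',cv2.resize(c['img'][:,:,::-1],(800,500),interpolation=cv2.INTER_CUBIC))
pickle.dump(d,open('cams.pkl','wb'))
E
```

```text
pics
{'time': 0.0, 'tool_pos': array([0.30058542, 0.60400036, 0.40335249]), 'tcp_rot': array([-0.7187726 , -3.05767783,  0.00339724]), 'width': 0.9976461699236213}
side 44.63328012700333 327.69923748433405 204.11335795262093 [[-0.79125717 -0.61147866 -0.0024383 ]
 [-0.32912405  0.42924243 -0.84108757]
 [ 0.51535372 -0.66471407 -0.54089348]] [0.39126792 0.29570918 1.41117729] ['img', 'vertical_fov', 'cx', 'cy', 'R', 't']
top 52.126199023440165 318.8858186231881 199.21120494696157 [[-0.02710885 -0.99951561 -0.01528577]
 [-0.99823846  0.02787516 -0.05237323]
 [ 0.05277396  0.01383907 -0.99851059]] [0.02348786 0.51649733 1.34117372] ['img', 'vertical_fov', 'cx', 'cy', 'R', 't']
```

View pics/side0.png

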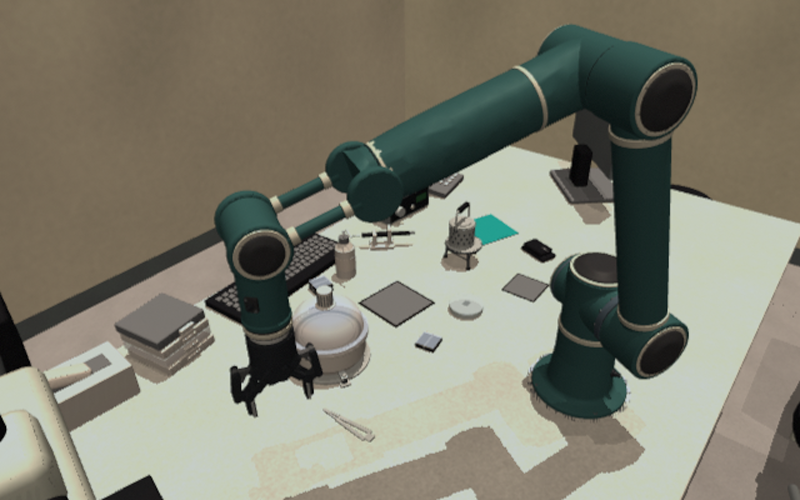

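View pics/top0.png

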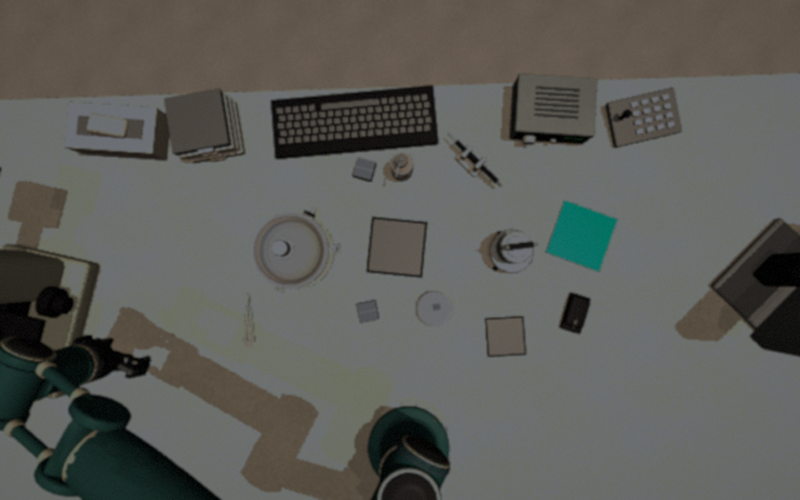

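Side view: canister on its stand near (461,230) with the grip at (462,208), larger grey mat at (397,303), desiccator knob at (324,293), all in 800-px coordinates. Top view: desiccator near (292,249), large mat (397,246), canister (512,249) with its handle running image-horizontally. Crops come next for accuracy.

```bash
python3 - <<'E'
import cv2,pickle,numpy as np
d=pickle.load(open('cams.pkl','rb'))
def crop(n,x,y,w,h,s,o,g=1):
    im=d[n]['img'][y:y+h,x:x+w,::-1]
    im=np.clip(im.astype(float)*g,0,255).astype(np.uint8)
    cv2.imwrite(o,cv2.resize(im,None,fx=s,fy=s,interpolation=cv2.INTER_CUBIC))
crop('top',190,150,250,100,3.2,'pics/topc.png',1.6)
crop('side',220,150,200,150,4,'pics/sidec.png',1.2)
E
```

```text
(no output)
```

View pics/topc.png

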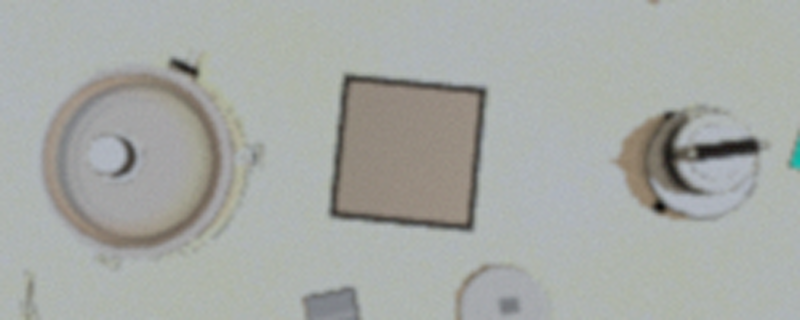

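View pics/sidec.png

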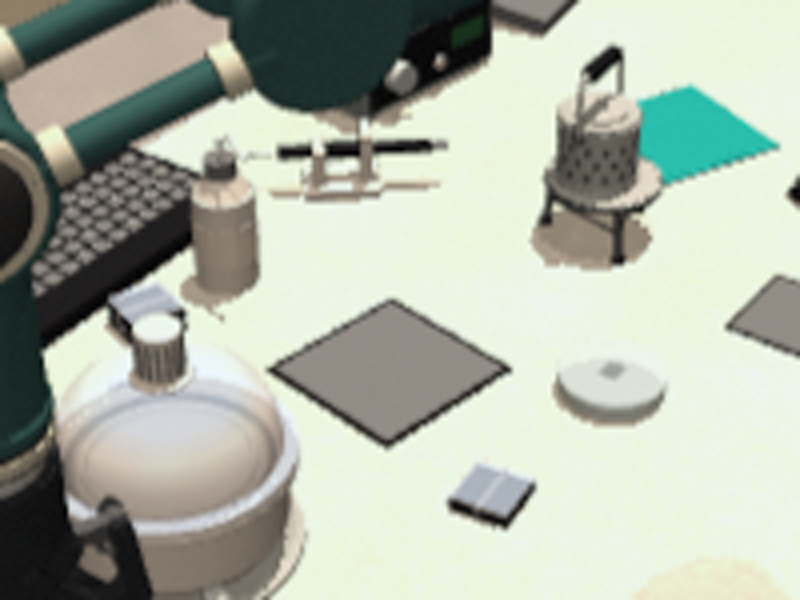

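Top crop: knob top (108,155), grip from (690,154) to (758,145), mat corners (345,76), (486,89), (472,230) and (332,215). Side crop: knob top (159,326), grip centre (604,65), mat corners (391,299), (511,370), (388,445) and (270,369).

```bash
cat > h.py <<'E'
import numpy as np,pickle
def ray(c,u,v,R=None,t=None):
    f=200/np.tan(np.radians(c['vertical_fov']/2))
    d=np.array([(u-c['cx'])/f,(v-c['cy'])/f,1]);R=c['R'];t=c['t']
    return -R.T@t,R.T@d
def onz(c,u,v,z):
    o,d=ray(c,u,v);return o+d*(z-o[2])/d[2]
def tri(*rs):
    A=0;b=0
    for o,d in rs:
        d=d/np.linalg.norm(d);P=np.eye(3)-np.outer(d,d);A=A+P;b=b+P@o
    x=np.linalg.solve(A,b);return x,[np.linalg.norm((np.eye(3)-np.outer(d,d)/(d@d))@(x-o))*1e3 for o,d in rs]
T=lambda x,y:(190+(x+.5)/3.2-.5,150+(y+.5)/3.2-.5)
S=lambda x,y:(220+(x+.5)/4-.5,150+(y+.5)/4-.5)
E
python3 - <<'E'
from h import *
np.set_printoptions(precision=4,suppress=True)
d=pickle.load(open('cams.pkl','rb'));t,s=d['top'],d['side']
print('knobtop',tri(ray(t,*T(108,155)),ray(s,*S(159,326))),onz(t,*T(108,155),.202),onz(s,*S(159,326),.202))
print('grip',tri(ray(t,*T(724,149.5)),ray(s,*S(604,65))),onz(t,*T(724,149.5),.185),onz(s,*S(604,65),.178))
for c,F,P in((t,T,[(345,76),(486,89),(472,230),(332,215)]),(s,S,[(391,299),(511,370),(388,445),(270,369)])):
    Q=np.array([onz(c,*F(*p),.003) for p in P]);print('mat',Q[:,:2].tolist(),Q.mean(0),np.linalg.norm(Q-np.roll(Q,1,0),axis=1))
a,b=onz(t,*T(690,154),.185),onz(t,*T(758,145),.185);print('gripends',a,b,np.degrees(np.arctan2(*(b-a)[[1,0]])))
a,b=onz(s,*S(590,78),.185),onz(s,*S(618,52),.185);print('gripends side',a,b,np.degrees(np.arctan2(*(b-a)[[1,0]])))
from scipy.spatial.transform import Rotation as Ro
from workcell import bot
print(Ro.from_rotvec(bot.read_state()['tcp_rot']).as_matrix())
E
```

```text
knobtop (array([0.5193, 0.2814, 0.2005]), [np.float64(1.7822261306469858), np.float64(1.7822261306470917)]) [0.5178 0.2798 0.202 ] [0.5195 0.2836 0.202 ]
grip (array([ 0.5093, -0.2746,  0.1765]), [np.float64(0.6712401250458233), np.float64(0.6712401250456965)]) [ 0.5083 -0.2731  0.185 ] [ 0.5083 -0.2717  0.178 ]
mat [[0.6061404467471693, 0.07886817905445008], [0.5882245330938396, -0.06831094652351714], [0.44146566894304984, -0.04934980759608383], [0.46101879101026555, 0.0959712235561831]] [0.5242 0.0143 0.003 ] [0.1461 0.1483 0.148  0.1466]
mat [[0.5889807479269367, -0.061506452120002386], [0.4417506158027503, -0.041719580812389356], [0.46224715165601904, 0.10047320541544458], [0.6060527121569791, 0.08263352616096775]] [0.5248 0.02   0.003 ] [0.1451 0.1486 0.1437 0.1449]
gripends [ 0.5051 -0.2424  0.185 ] [ 0.5115 -0.3038  0.185 ] -84.0383983608274
gripends side [ 0.4978 -0.2329  0.185 ] [ 0.5049 -0.2891  0.185 ] -82.70826612735593
[[-0.8952  0.4456 -0.001 ]
 [ 0.4456  0.8952 -0.0018]
 [ 0.0001 -0.002  -1.    ]]
```

```bash
python3 -m jog '[{"az":6.4},{"az":6.4},{"az":6.4},{"az":6.4},{"az":6.4},{"az":6.4},{"az":6.4},{"az":6.4},{"az":6.4}]' 1 
python3 -m jog '[{"dx":-20,"dy":3},{"dx":-39,"dy":5},{"dx":-39,"dy":5},{"dx":-39,"dy":5},{"dx":-39,"dy":5},{"dx":-39,"dy":5},{"dx":-39,"dy":5},{"dx":-39,"dy":5},{"dx":-39,"dy":5},{"dx":-39,"dy":5},{"dx":-39,"dy":5},{"dx":-39,"dy":5},{"dx":-39,"dy":5},{"dx":-39,"dy":5},{"dx":-39,"dy":5},{"dx":-39,"dy":5},{"dx":-39,"dy":5},{"dx":-39,"dy":5},{"dx":-39,"dy":5},{"dx":-39,"dy":5}]'
python3 -m jog '[{"dx":-39,"dy":5},{"dx":-39,"dy":5},{"dx":-39,"dy":5},{"dx":-16,"dy":2},{},{},{}]'
python3 - <<'E'
from workcell import bot, optics
import cv2,pickle
from scipy.spatial.transform import Rotation as Ro
s=bot.read_state();c=optics.read_camera('wrist')
pickle.dump((s,c),open('w1.pkl','wb'));print(s['tool_pos'],Ro.from_rotvec(s['tcp_rot']).as_matrix(),s['wrist_force'],c['tool_from_camera'],c['vertical_fov'],c['cx'],c['cy'])
cv2.imwrite('pics/w1.png',c['img'][:,:,::-1])
E
```

```text
[0.30060704 0.60401816 0.40346955] [[-8.95246068e-01  4.45570947e-01 -1.00397053e-03]
 [ 4.45572066e-01  8.95244299e-01 -1.78293082e-03]
 [ 1.04376719e-04 -2.04350302e-03 -9.99997907e-01]] [-0.51334028 -0.13593364  0.61236641] [[ 2.25141329e-04 -9.55011111e-01 -2.96569938e-01  7.58954274e-02]
 [ 9.99999893e-01  3.34781345e-04 -3.18908246e-04  8.34159146e-04]
 [ 4.03847000e-04 -2.96569834e-01  9.55011084e-01  3.13223044e-02]
 [ 0.00000000e+00  0.00000000e+00  0.00000000e+00  1.00000000e+00]] 68.70665334184197 320.1731142379358 199.08629355677112invalid input
invalid input
invalid input
```

View pics/w1.png

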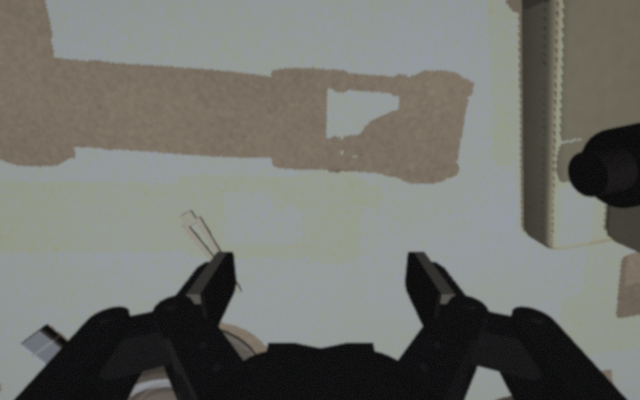

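The arm has not moved: the wrist picture shows only the fingers and bare bench. The rows probably need all six keys, so I'll test one row.

```bash
python3 -m jog '[{"dx":0,"dy":0,"dz":0,"ax":0,"ay":0,"az":6.4},{"dx":0,"dy":0,"dz":0,"ax":0,"ay":0,"az":6.4}]' 1; python3 -m jog '[{"dx":0,"dy":0,"dz":0,"az":6.4}]'; python3 -m jog -h
```

```text
time: 0.32
tool_pos: [0.3007, 0.6042, 0.4041]
tcp_rot: [-1.063, -2.956, 0.002]
wrist_force: [0.6, -0.3, -0.1]
width: 1.003
grip_force: 0.0invalid input
invalid input: not JSON, or not a number
```

```bash
python3 -m jog '[{"dx":0,"dy":0,"dz":0,"ax":0,"ay":0,"az":6.4},{"dx":0,"dy":0,"dz":0,"ax":0,"ay":0,"az":6.4},{"dx":0,"dy":0,"dz":0,"ax":0,"ay":0,"az":6.4},{"dx":0,"dy":0,"dz":0,"ax":0,"ay":0,"az":6.4},{"dx":0,"dy":0,"dz":0,"ax":0,"ay":0,"az":6.4},{"dx":0,"dy":0,"dz":0,"ax":0,"ay":0,"az":6.4},{"dx":0,"dy":0,"dz":0,"ax":0,"ay":0,"az":6.4},{"dx":-20,"dy":3,"dz":0,"ax":0,"ay":0,"az":0},{"dx":-39,"dy":5,"dz":0,"ax":0,"ay":0,"az":0},{"dx":-39,"dy":5,"dz":0,"ax":0,"ay":0,"az":0},{"dx":-39,"dy":5,"dz":0,"ax":0,"ay":0,"az":0},{"dx":-39,"dy":5,"dz":0,"ax":0,"ay":0,"az":0},{"dx":-39,"dy":5,"dz":0,"ax":0,"ay":0,"az":0},{"dx":-39,"dy":5,"dz":0,"ax":0,"ay":0,"az":0},{"dx":-39,"dy":5,"dz":0,"ax":0,"ay":0,"az":0},{"dx":-39,"dy":5,"dz":0,"ax":0,"ay":0,"az":0},{"dx":-39,"dy":5,"dz":0,"ax":0,"ay":0,"az":0},{"dx":-39,"dy":5,"dz":0,"ax":0,"ay":0,"az":0},{"dx":-39,"dy":5,"dz":0,"ax":0,"ay":0,"az":0},{"dx":-39,"dy":5,"dz":0,"ax":0,"ay":0,"az":0}]'
python3 -m jog '[{"dx":-39,"dy":5,"dz":0,"ax":0,"ay":0,"az":0},{"dx":-39,"dy":5,"dz":0,"ax":0,"ay":0,"az":0},{"dx":-39,"dy":5,"dz":0,"ax":0,"ay":0,"az":0},{"dx":-39,"dy":5,"dz":0,"ax":0,"ay":0,"az":0},{"dx":-39,"dy":5,"dz":0,"ax":0,"ay":0,"az":0},{"dx":-39,"dy":5,"dz":0,"ax":0,"ay":0,"az":0},{"dx":-39,"dy":5,"dz":0,"ax":0,"ay":0,"az":0},{"dx":-39,"dy":5,"dz":0,"ax":0,"ay":0,"az":0},{"dx":-39,"dy":5,"dz":0,"ax":0,"ay":0,"az":0},{"dx":-39,"dy":5,"dz":0,"ax":0,"ay":0,"az":0},{"dx":-16,"dy":2,"dz":0,"ax":0,"ay":0,"az":0},{"dx":0,"dy":0,"dz":0,"ax":0,"ay":0,"az":0},{"dx":0,"dy":0,"dz":0,"ax":0,"ay":0,"az":0}]'
python3 - <<'E'
from workcell import bot, optics
import cv2,pickle
from scipy.spatial.transform import Rotation as Ro
s=bot.read_state();c=optics.read_camera('wrist')
pickle.dump((s,c),open('w1.pkl','wb'));print(s['tool_pos'],Ro.from_rotvec(s['tcp_rot']).as_matrix())
cv2.imwrite('pics/w2.png',c['img'][:,:,::-1])
E
```

```text
time: 1.98
tool_pos: [0.4136, 0.1236, 0.4046]
tcp_rot: [2.103, 2.334, 0.0]
wrist_force: [0.0, 0.7, -0.3]
width: 1.002
grip_force: 0.0
time: 3.07
tool_pos: [0.5075, -0.2735, 0.404]
tcp_rot: [-2.104, -2.33, -0.0]
wrist_force: [0.7, 1.1, 0.0]
width: 0.996
grip_force: 0.0
[ 0.50745744 -0.27348114  0.40396881] [[-0.10163107  0.99482127 -0.00133177]
 [ 0.99482087  0.101633    0.00147228]
 [ 0.0016     -0.00117524 -0.99999803]]
```

View pics/w2.png

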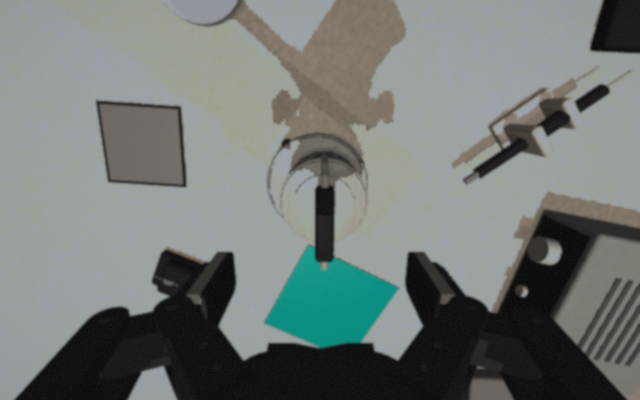

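The handle is upright in the picture at columns 317–334, rows 186–262, so the yaw is right and the fingers (centre 320) straddle it. Next I compute the residual offset.

```bash
cat >> h.py <<'E'
def wt(c,u,v,tz):
    f=200/np.tan(np.radians(c['vertical_fov']/2));M=c['tool_from_camera']
    d=M[:3,:3]@np.array([(u-c['cx'])/f,(v-c['cy'])/f,1]);o=M[:3,3]
    return (o+d*(tz-o[2])/d[2])*1e3
E
python3 - <<'E'
from h import *
s,c=pickle.load(open('w1.pkl','rb'))
for p in((325,186),(326,262),(325.5,224)): print(wt(c,*p,.404-.185))
E
```

```text
[ 27.30449303   3.58812078 219.        ]
[-29.22944591   4.59815125 219.        ]
[2.12879489e-01 4.07213721e+00 2.19000000e+02]
```

```bash
python3 -m jog '[{"dx":0,"dy":4,"dz":5,"ax":0,"ay":0,"az":0},{"dx":0,"dy":0,"dz":15,"ax":0,"ay":0,"az":0},{"dx":0,"dy":0,"dz":20,"ax":0,"ay":0,"az":0},{"dx":0,"dy":0,"dz":15,"ax":0,"ay":0,"az":0},{"dx":0,"dy":0,"dz":10,"ax":0,"ay":0,"az":0},{"dx":0,"dy":0,"dz":6,"ax":0,"ay":0,"az":0},{"dx":0,"dy":0,"dz":0,"ax":0,"ay":0,"az":0},{"dx":0,"dy":0,"dz":0,"ax":0,"ay":0,"az":0}]' 1
python3 -m jog '[{"dx":0,"dy":0,"dz":0,"ax":0,"ay":0,"az":0},{"dx":0,"dy":0,"dz":0,"ax":0,"ay":0,"az":0},{"dx":0,"dy":0,"dz":0,"ax":0,"ay":0,"az":0},{"dx":0,"dy":0,"dz":0,"ax":0,"ay":0,"az":0},{"dx":0,"dy":0,"dz":0,"ax":0,"ay":0,"az":0},{"dx":0,"dy":0,"dz":0,"ax":0,"ay":0,"az":0},{"dx":0,"dy":0,"dz":0,"ax":0,"ay":0,"az":0},{"dx":0,"dy":0,"dz":0,"ax":0,"ay":0,"az":0},{"dx":0,"dy":0,"dz":0,"ax":0,"ay":0,"az":0},{"dx":0,"dy":0,"dz":0,"ax":0,"ay":0,"az":0},{"dx":0,"dy":0,"dz":0,"ax":0,"ay":0,"az":0},{"dx":0,"dy":0,"dz":0,"ax":0,"ay":0,"az":0}]' 0 50
```

```text
time: 3.78
tool_pos: [0.5118, -0.2721, 0.3339]
tcp_rot: [2.102, 2.334, 0.0]
wrist_force: [0.1, -0.2, 1.4]
width: 0.999
grip_force: 0.0
time: 4.78
tool_pos: [0.5115, -0.2727, 0.334]
tcp_rot: [2.103, 2.334, -0.001]
wrist_force: [-3.4, -0.2, 5.3]
width: 0.152
grip_force: 50.9
```

```bash
python3 -m jog '[{"dx":0,"dy":0,"dz":-3,"ax":0,"ay":0,"az":0},{"dx":0,"dy":0,"dz":-6,"ax":0,"ay":0,"az":0},{"dx":0,"dy":0,"dz":-10,"ax":0,"ay":0,"az":0},{"dx":0,"dy":0,"dz":-8,"ax":0,"ay":0,"az":0},{"dx":0,"dy":0,"dz":-5,"ax":0,"ay":0,"az":0},{"dx":0,"dy":0,"dz":0,"ax":0,"ay":0,"az":0}]'
python3 -m jog '[{"dx":8,"dy":1.2,"dz":0,"ax":0,"ay":0,"az":0},{"dx":16,"dy":2.4,"dz":0,"ax":0,"ay":0,"az":0},{"dx":24,"dy":3.5,"dz":0,"ax":0,"ay":0,"az":0},{"dx":24,"dy":3.5,"dz":0,"ax":0,"ay":0,"az":0},{"dx":24,"dy":3.5,"dz":0,"ax":0,"ay":0,"az":0},{"dx":24,"dy":3.5,"dz":0,"ax":0,"ay":0,"az":0},{"dx":24,"dy":3.5,"dz":0,"ax":0,"ay":0,"az":0},{"dx":24,"dy":3.5,"dz":0,"ax":0,"ay":0,"az":0},{"dx":24,"dy":3.5,"dz":0,"ax":0,"ay":0,"az":0},{"dx":24,"dy":3.5,"dz":0,"ax":0,"ay":0,"az":0},{"dx":24,"dy":3.5,"dz":0,"ax":0,"ay":0,"az":0},{"dx":20,"dy":3,"dz":0,"ax":0,"ay":0,"az":0},{"dx":16,"dy":2.4,"dz":0,"ax":0,"ay":0,"az":0},{"dx":8,"dy":1.5,"dz":0,"ax":0,"ay":0,"az":0},{"dx":2,"dy":0,"dz":0,"ax":0,"ay":0,"az":0},{"dx":0,"dy":0,"dz":0,"ax":0,"ay":0,"az":0},{"dx":0,"dy":0,"dz":0,"ax":0,"ay":0,"az":0}]'
python3 - <<'E'
from workcell import bot, optics
import cv2,numpy as np
s=bot.read_state();a=optics.read_camera('top')['img'][150:250,190:440,::-1];b=optics.read_camera('side')['img'][150:300,220:420,::-1]
a=cv2.resize(a,None,fx=2.2,fy=2.2,interpolation=cv2.INTER_CUBIC);b=cv2.resize(b,(550,370))
cv2.imwrite('pics/p3.png',np.vstack([a,b]))
E
```

```text
time: 5.28
tool_pos: [0.5124, -0.2729, 0.3678]
tcp_rot: [2.101, 2.331, 0.001]
wrist_force: [-0.6, -0.5, -5.4]
width: 0.153
grip_force: 49.5
time: 6.7
tool_pos: [0.5237, 0.0158, 0.3655]
tcp_rot: [2.103, 2.334, -0.001]
wrist_force: [0.7, -0.3, -5.6]
width: 0.155
grip_force: 49.4
```

View pics/p3.png

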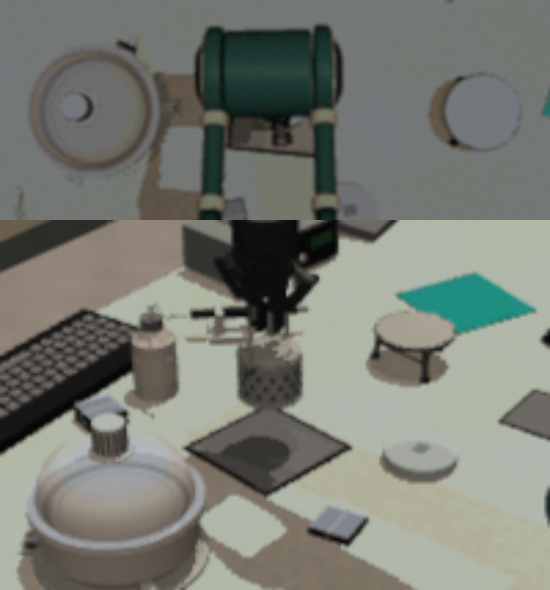

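The canister hangs upright from the gripper over the large mat (shadow on the mat at (265,452)), and the stand is empty. I'll lower it 83 mm, then creep.

```bash
python3 -m jog '[{"dx":0,"dy":0,"dz":6,"ax":0,"ay":0,"az":0},{"dx":0,"dy":0,"dz":12,"ax":0,"ay":0,"az":0},{"dx":0,"dy":0,"dz":16,"ax":0,"ay":0,"az":0},{"dx":0,"dy":0,"dz":16,"ax":0,"ay":0,"az":0},{"dx":0,"dy":0,"dz":14,"ax":0,"ay":0,"az":0},{"dx":0,"dy":0,"dz":10,"ax":0,"ay":0,"az":0},{"dx":0,"dy":0,"dz":6,"ax":0,"ay":0,"az":0},{"dx":0,"dy":0,"dz":3,"ax":0,"ay":0,"az":0},{"dx":0,"dy":0,"dz":0,"ax":0,"ay":0,"az":0},{"dx":0,"dy":0,"dz":0,"ax":0,"ay":0,"az":0}]'
python3 -m jog '[{"dx":0,"dy":0,"dz":0.8,"ax":0,"ay":0,"az":0},{"dx":0,"dy":0,"dz":0.8,"ax":0,"ay":0,"az":0},{"dx":0,"dy":0,"dz":0.8,"ax":0,"ay":0,"az":0},{"dx":0,"dy":0,"dz":0.8,"ax":0,"ay":0,"az":0},{"dx":0,"dy":0,"dz":0,"ax":0,"ay":0,"az":0},{"dx":0,"dy":0,"dz":0,"ax":0,"ay":0,"az":0}]'
```

```text
time: 7.63
tool_pos: [0.5242, 0.0162, 0.2831]
tcp_rot: [2.103, 2.333, 0.001]
wrist_force: [0.5, 0.6, -5.6]
width: 0.151
grip_force: 49.4
time: 8.13
tool_pos: [0.5238, 0.0162, 0.2795]
tcp_rot: [-2.103, -2.334, 0.0]
wrist_force: [0.7, 0.3, -6.5]
width: 0.154
grip_force: 49.4
```

```bash
python3 -m jog '[{"dx":0,"dy":0,"dz":0.7,"ax":0,"ay":0,"az":0},{"dx":0,"dy":0,"dz":0.7,"ax":0,"ay":0,"az":0},{"dx":0,"dy":0,"dz":0.7,"ax":0,"ay":0,"az":0},{"dx":0,"dy":0,"dz":0,"ax":0,"ay":0,"az":0},{"dx":0,"dy":0,"dz":0,"ax":0,"ay":0,"az":0}]'
```

```text
time: 8.55
tool_pos: [0.5238, 0.0162, 0.2772]
tcp_rot: [-2.103, -2.333, 0.0]
wrist_force: [0.1, 0.1, -5.8]
width: 0.152
grip_force: 49.4
```

```bash
python3 -m jog '[{"dx":0,"dy":0,"dz":0.5,"ax":0,"ay":0,"az":0},{"dx":0,"dy":0,"dz":0.5,"ax":0,"ay":0,"az":0},{"dx":0,"dy":0,"dz":0,"ax":0,"ay":0,"az":0},{"dx":0,"dy":0,"dz":0,"ax":0,"ay":0,"az":0}]'
```

```text
time: 8.88
tool_pos: [0.5239, 0.0162, 0.277]
tcp_rot: [2.103, 2.333, 0.0]
wrist_force: [-2.7, 0.4, -0.1]
width: 0.153
grip_force: 50.2
```

Contact: Fz rose from −5.8 to about 0. I'll release, rise straight up and go over the knob.

```bash
python3 -m jog '[{"dx":0,"dy":0,"dz":0.2,"ax":0,"ay":0,"az":0},{"dx":0,"dy":0,"dz":0,"ax":0,"ay":0,"az":0},{"dx":0,"dy":0,"dz":0,"ax":0,"ay":0,"az":0},{"dx":0,"dy":0,"dz":0,"ax":0,"ay":0,"az":0},{"dx":0,"dy":0,"dz":0,"ax":0,"ay":0,"az":0},{"dx":0,"dy":0,"dz":0,"ax":0,"ay":0,"az":0},{"dx":0,"dy":0,"dz":0,"ax":0,"ay":0,"az":0},{"dx":0,"dy":0,"dz":0,"ax":0,"ay":0,"az":0},{"dx":0,"dy":0,"dz":0,"ax":0,"ay":0,"az":0},{"dx":0,"dy":0,"dz":-4,"ax":0,"ay":0,"az":0},{"dx":0,"dy":0,"dz":-12,"ax":0,"ay":0,"az":0},{"dx":0,"dy":0,"dz":-20,"ax":0,"ay":0,"az":0},{"dx":0,"dy":0,"dz":-25,"ax":0,"ay":0,"az":0},{"dx":0,"dy":0,"dz":-25,"ax":0,"ay":0,"az":0},{"dx":0,"dy":0,"dz":-25,"ax":0,"ay":0,"az":0},{"dx":0,"dy":0,"dz":-20,"ax":0,"ay":0,"az":0},{"dx":0,"dy":0,"dz":-10,"ax":0,"ay":0,"az":0}]' 1
python3 -m jog '[{"dx":10,"dy":1,"dz":0,"ax":0,"ay":0,"az":0},{"dx":20,"dy":2,"dz":0,"ax":0,"ay":0,"az":0},{"dx":30,"dy":2.5,"dz":0,"ax":0,"ay":0,"az":0},{"dx":35,"dy":3,"dz":0,"ax":0,"ay":0,"az":0},{"dx":35,"dy":3,"dz":0,"ax":0,"ay":0,"az":0},{"dx":35,"dy":3,"dz":0,"ax":0,"ay":0,"az":0},{"dx":35,"dy":3,"dz":0,"ax":0,"ay":0,"az":0},{"dx":30,"dy":2,"dz":0,"ax":0,"ay":0,"az":0},{"dx":20,"dy":1,"dz":0,"ax":0,"ay":0,"az":0},{"dx":14.5,"dy":1,"dz":0,"ax":0,"ay":0,"az":0},{"dx":0,"dy":0,"dz":0,"ax":0,"ay":0,"az":0},{"dx":0,"dy":0,"dz":0,"ax":0,"ay":0,"az":0},{"dx":0,"dy":0,"dz":0,"ax":0,"ay":0,"az":0}]'
python3 - <<'E'
from workcell import bot, optics
import cv2,pickle,numpy as np
s=bot.read_state();c=optics.read_camera('wrist')
pickle.dump((s,c),open('w2.pkl','wb'));print(s['tool_pos'],s['wrist_force'])
b=optics.read_camera('side')['img'][170:310,200:400,::-1]
cv2.imwrite('pics/p4.png',np.hstack([c['img'][:,120:520,::-1],cv2.resize(b,(400,280)).copy() if 0 else cv2.copyMakeBorder(cv2.resize(b,(400,280)),0,120,0,0,0)]))
E
```

```text
time: 10.3
tool_pos: [0.5245, 0.0162, 0.422]
tcp_rot: [2.1, 2.33, 0.007]
wrist_force: [-0.6, 0.1, 0.8]
width: 1.002
grip_force: 0.0
time: 11.38
tool_pos: [0.5176, 0.2809, 0.4164]
tcp_rot: [-2.104, -2.333, 0.003]
wrist_force: [0.1, -0.5, 0.7]
width: 0.997
grip_force: 0.0
[0.51764804 0.28094436 0.41641153] [ 0.12505973 -0.46180028  0.74051021]
```

View pics/p4.png

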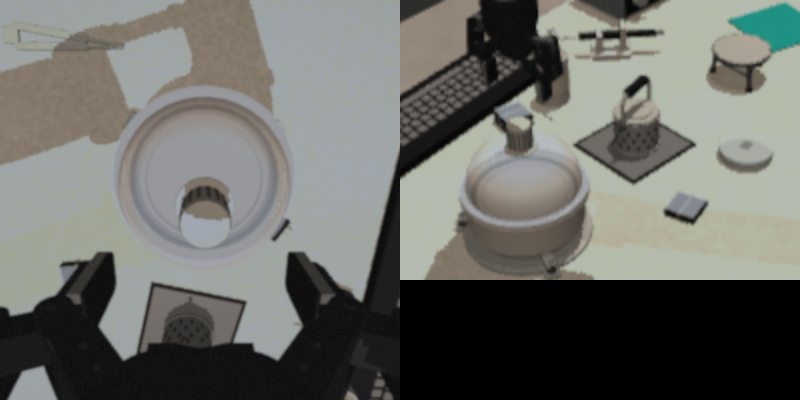

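The canister stands upright and wholly on the mat. The wrist view shows the knob's top disc centred at crop (205.5,223), i.e. full (325.5,223).

```bash
python3 - <<'E'
from h import *
s,c=pickle.load(open('w2.pkl','rb'))
for p in((325.5,223),(325.5,248),(300,223),(351,223)): print(wt(c,*p,.4164-.202))
E
```

```text
[  2.8118599    3.98621114 214.4       ]
[-15.76607848   4.09102342 214.4       ]
[  2.79745018 -13.1641845  214.4       ]
[  2.82626551  21.13170649 214.4       ]
```

```bash
python3 -m jog '[{"dx":2.5,"dy":4,"dz":5,"ax":0,"ay":0,"az":0},{"dx":0,"dy":0,"dz":15,"ax":0,"ay":0,"az":0},{"dx":0,"dy":0,"dz":20,"ax":0,"ay":0,"az":0},{"dx":0,"dy":0,"dz":15,"ax":0,"ay":0,"az":0},{"dx":0,"dy":0,"dz":11,"ax":0,"ay":0,"az":0},{"dx":0,"dy":0,"dz":6,"ax":0,"ay":0,"az":0},{"dx":0,"dy":0,"dz":3,"ax":0,"ay":0,"az":0},{"dx":0,"dy":0,"dz":0,"ax":0,"ay":0,"az":0},{"dx":0,"dy":0,"dz":0,"ax":0,"ay":0,"az":0}]' 1
python3 -m jog '[{"dx":0,"dy":0,"dz":0,"ax":0,"ay":0,"az":0},{"dx":0,"dy":0,"dz":0,"ax":0,"ay":0,"az":0},{"dx":0,"dy":0,"dz":0,"ax":0,"ay":0,"az":0},{"dx":0,"dy":0,"dz":0,"ax":0,"ay":0,"az":0},{"dx":0,"dy":0,"dz":0,"ax":0,"ay":0,"az":0},{"dx":0,"dy":0,"dz":0,"ax":0,"ay":0,"az":0},{"dx":0,"dy":0,"dz":0,"ax":0,"ay":0,"az":0},{"dx":0,"dy":0,"dz":0,"ax":0,"ay":0,"az":0},{"dx":0,"dy":0,"dz":0,"ax":0,"ay":0,"az":0},{"dx":0,"dy":0,"dz":0,"ax":0,"ay":0,"az":0}]' 0 90
```

```text
time: 12.23
tool_pos: [0.522, 0.2844, 0.3429]
tcp_rot: [2.103, 2.333, 0.002]
wrist_force: [-0.4, -0.2, 0.1]
width: 1.001
grip_force: 0.0
time: 13.07
tool_pos: [0.5214, 0.2845, 0.3431]
tcp_rot: [-2.103, -2.333, -0.0]
wrist_force: [-2.9, -0.9, 6.0]
width: 0.399
grip_force: 90.5
```

```bash
python3 -m jog '[{"dx":0,"dy":0,"dz":-0.5,"ax":0,"ay":0,"az":0},{"dx":0,"dy":0,"dz":-0.5,"ax":0,"ay":0,"az":0},{"dx":0,"dy":0,"dz":-0.5,"ax":0,"ay":0,"az":0},{"dx":0,"dy":0,"dz":-0.5,"ax":0,"ay":0,"az":0},{"dx":0,"dy":0,"dz":0,"ax":0,"ay":0,"az":0},{"dx":0,"dy":0,"dz":0,"ax":0,"ay":0,"az":0}]'
```

```text
time: 13.57
tool_pos: [0.5213, 0.2843, 0.3433]
tcp_rot: [-2.103, -2.333, 0.002]
wrist_force: [0.3, -0.2, -3.5]
width: 0.397
grip_force: 89.7
```

```bash
python3 -m jog '[{"dx":0,"dy":0,"dz":-0.5,"ax":0,"ay":0,"az":0},{"dx":0,"dy":0,"dz":-0.5,"ax":0,"ay":0,"az":0},{"dx":0,"dy":0,"dz":-0.5,"ax":0,"ay":0,"az":0},{"dx":0,"dy":0,"dz":0,"ax":0,"ay":0,"az":0},{"dx":0,"dy":0,"dz":0,"ax":0,"ay":0,"az":0}]'
```

```text
time: 13.98
tool_pos: [0.5211, 0.2842, 0.3445]
tcp_rot: [-2.103, -2.333, 0.003]
wrist_force: [-0.0, -0.3, -10.1]
width: 0.395
grip_force: 90.3
```

```bash
python3 -m jog '[{"dx":0,"dy":0,"dz":-0.5,"ax":0,"ay":0,"az":0},{"dx":0,"dy":0,"dz":-0.5,"ax":0,"ay":0,"az":0},{"dx":0,"dy":0,"dz":0,"ax":0,"ay":0,"az":0},{"dx":0,"dy":0,"dz":0,"ax":0,"ay":0,"az":0}]'
```

```text
time: 14.32
tool_pos: [0.521, 0.2841, 0.3451]
tcp_rot: [-2.103, -2.333, 0.004]
wrist_force: [1.4, -0.2, -17.4]
width: 0.399
grip_force: 91.0
```

```bash
python3 -m jog '[{"dx":0,"dy":0,"dz":-0.5,"ax":0,"ay":0,"az":0},{"dx":0,"dy":0,"dz":-0.5,"ax":0,"ay":0,"az":0},{"dx":0,"dy":0,"dz":0,"ax":0,"ay":0,"az":0},{"dx":0,"dy":0,"dz":0,"ax":0,"ay":0,"az":0}]'
```

```text
time: 14.65
tool_pos: [0.5213, 0.2844, 0.3486]
tcp_rot: [-2.103, -2.333, 0.001]
wrist_force: [-3.2, 0.1, -9.0]
width: 0.395
grip_force: 92.0
```

```bash
python3 -m jog '[{"dx":0,"dy":0,"dz":-0.5,"ax":0,"ay":0,"az":0},{"dx":0,"dy":0,"dz":-0.5,"ax":0,"ay":0,"az":0},{"dx":0,"dy":0,"dz":0,"ax":0,"ay":0,"az":0},{"dx":0,"dy":0,"dz":0,"ax":0,"ay":0,"az":0}]'
```

```text
time: 14.98
tool_pos: [0.522, 0.2848, 0.3512]
tcp_rot: [2.102, 2.333, 0.005]
wrist_force: [-4.5, -1.0, 0.5]
width: 0.4
grip_force: 93.0
```

```bash
python3 -m jog '[{"dx":0,"dy":0,"dz":0,"ax":0,"ay":0,"az":0},{"dx":0,"dy":0,"dz":0,"ax":0,"ay":0,"az":0},{"dx":0,"dy":0,"dz":0,"ax":0,"ay":0,"az":0}]'
```

```text
time: 15.23
tool_pos: [0.5222, 0.2848, 0.3512]
tcp_rot: [2.102, 2.333, 0.006]
wrist_force: [-4.7, -0.9, 2.7]
width: 0.397
grip_force: 93.2
```

```bash
python3 -m jog '[{"dx":0,"dy":0,"dz":-1,"ax":0,"ay":0,"az":0},{"dx":0,"dy":0,"dz":-2,"ax":0,"ay":0,"az":0},{"dx":0,"dy":0,"dz":-2,"ax":0,"ay":0,"az":0},{"dx":0,"dy":0,"dz":-2,"ax":0,"ay":0,"az":0},{"dx":0,"dy":0,"dz":-1.5,"ax":0,"ay":0,"az":0},{"dx":0,"dy":0,"dz":-1,"ax":0,"ay":0,"az":0},{"dx":0,"dy":0,"dz":0,"ax":0,"ay":0,"az":0},{"dx":0,"dy":0,"dz":0,"ax":0,"ay":0,"az":0},{"dx":0,"dy":0,"dz":0,"ax":0,"ay":0,"az":0}]'
python3 - <<'E'
from workcell import bot, optics
import cv2,pickle,numpy as np
from scipy.spatial.transform import Rotation as Ro
c=optics.read_camera('side');s=bot.read_state();print(s['tool_pos'],s['wrist_force'],Ro.from_rotvec(s['tcp_rot']).as_matrix()[:,2])
pickle.dump(c,open('side2.pkl','wb'))
o=pickle.load(open('cams.pkl','rb'))['side']['img']
cv2.imwrite('pics/p5.png',cv2.resize(c['img'][190:310,220:350,::-1],None,fx=4.8,fy=4.8,interpolation=cv2.INTER_CUBIC))
E
```

```text
time: 15.98
tool_pos: [0.5215, 0.2844, 0.358]
tcp_rot: [-2.103, -2.334, 0.0]
wrist_force: [0.2, 0.0, -3.5]
width: 0.401
grip_force: 92.6
[0.52149723 0.28441602 0.35794419] [-0.17646426  0.60556681 -1.98085941] [-2.10123610e-04 -1.38812850e-04 -9.99999968e-01]
```

View pics/p5.png

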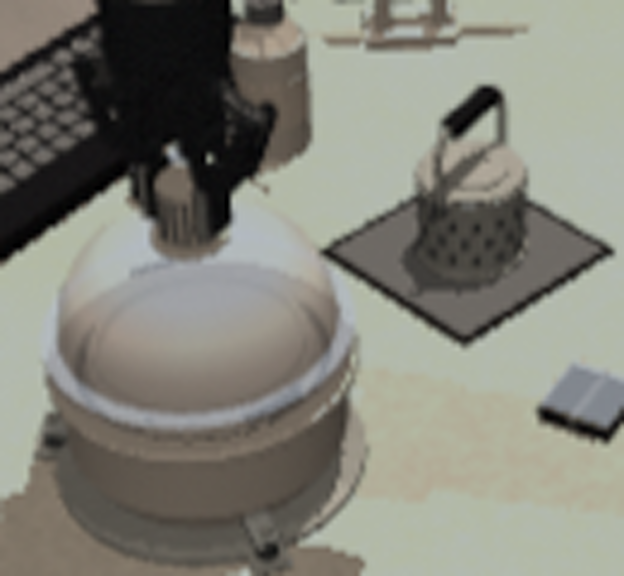

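The lid hangs free (Fz −3.5 N, its weight), level, with the flange visibly clear of the rim, and the canister is still on the mat. Lift is about 14–15 mm, so I'll add 1.5 mm, settle and hand in.

```bash
python3 -m jog '[{"dx":0,"dy":0,"dz":-0.8,"ax":0,"ay":0,"az":0},{"dx":0,"dy":0,"dz":-0.7,"ax":0,"ay":0,"az":0},{"dx":0,"dy":0,"dz":0,"ax":0,"ay":0,"az":0},{"dx":0,"dy":0,"dz":0,"ax":0,"ay":0,"az":0},{"dx":0,"dy":0,"dz":0,"ax":0,"ay":0,"az":0},{"dx":0,"dy":0,"dz":0,"ax":0,"ay":0,"az":0}]' && python3 -c "
from workcell import bot
print(bot.finish_job())"
```

```text
time: 16.53
tool_pos: [0.5215, 0.2844, 0.3597]
tcp_rot: [2.103, 2.334, 0.0]
wrist_force: [0.4, 1.0, -3.7]
width: 0.394
grip_force: 92.6
the job is handed in; nothing more can be done
None
```

The job is handed in at 16.5 s: the canister is upright on the large grey mat and released, and the lid is held level about 16 mm above the rim (estimated from arm height and one side picture).

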